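# Reset the grind of a hand coffee mill

## Task

Set the grind of the empty hand coffee mill: lift the crank straight off the square end of the spindle and lay it down gently on the worktop, knob up, well clear of the mill. Then turn the brass knurled nut that was under it clockwise (seen from above) until it bottoms out and will go no further, and back it off a quarter turn. Finish while still gripping the nut at that setting, so that it cannot creep while I put the crank back; leave the canister, the mug and the steel bowl where they stand.

Things in the scene. Friction and masses are not known exactly. Their poses are not given: they have to be found in the camera images.
- mill: hand coffee mill, stuck fast by a suction foot: glass jar, black collar, clear hopper, black lid 99 mm across, its deck at most 155 mm above the worktop; a boss 27 mm across at its top carries the nut's seat at 170 mm; a fixed steel spindle, 11.4 mm thick, rises through the nut to a shoulder at 200 mm, then as an 8 mm square to 214 mm. Origin: centre of its underside; z up
- nut_grip (a point): centre of the brass knurled nut (36 mm across, 19.5 mm high, white radial mark on top), on the spindle's axis; 180 mm above the worktop when fully down. Axes turn with the nut: z up, x towards the white mark
- nut (a joint): how far the nut is unscrewed, rad: 0 = bottomed out, grows counter-clockwise seen from above (backing off), 1.57 = a quarter turn off; starts between 2.2 and 4.6. Right-hand thread, 2 mm rise a turn; turns with slight friction (0.04 N m), stays where it is left; the stop at 0 is hard
- crank: loose steel crank, about 100 g, on the spindle above the nut, drooping a few degrees: 21 mm square eye, 14 mm thick, its through socket (0.4 mm play a side) on the spindle's square; flat arm 12 mm wide, 6 mm thick along +x to an upright wooden knob 24 mm across, 34 mm tall, 100 mm out; a rivet under the knob lets it lie level. Origin: centre of the eye's underside (200 mm up at start); z up
- crank_grip (a point): middle of the crank's 12 mm wide, 6 mm thick arm near its centre of mass, 36 mm from the socket's axis, 10 mm above the eye's underside (210 mm above the worktop at the start); x along the arm to the knob, z up. 50 mm of free space below it. Can be pinched across the arm from above. Free worktop to lay it on: x 0.38 to 0.54, y 0.22 to 0.36 m
- canister: bystander: steel canister with a wooden lid, 82 mm across, 110 mm high, behind the mill; origin in the middle of its underside
- mug: bystander: white mug, 86 mm across and 118 mm with its handle, 92 mm high, to the right of the mill; origin at its underside
- bowl: bystander: steel bowl, 108 mm across, 39 mm high, behind and to the left of the mill; origin in the middle of its underside
There are look-alikes about, which are no part of the job. There is more than one size of the crank; the job needs the largest.

How it is judged:
On the way, in this order (a step that is already met when the one before it is completed fails the run):
1. the crank lies on the worktop clear of the mill and let go, the nut not yet run down (height (world z) of crank_grip below 0.03 m and horizontal distance between crank_grip and nut_grip above 0.1 m and contact force between each of the arm, the fingers and crank below 0.1 N and linear speed of crank below 0.03 m/s and value of joint nut above 1.9 rad), for 0.2 s.
2. the nut is bottomed out (within 7 degrees) (value of joint nut below 0.12 rad), for 0.2 s.
At the end, for the whole second after the job is handed in: nut still, 90 degrees (within 20) off its stop, fingers gripping it with over 3 N; crank at rest on the worktop, upright (tilt under 0.3 rad), untouched, grip point under 30 mm high, over 100 mm from the spindle's axis, off the mill (value of joint nut between 1.22 and 1.92 rad and velocity of joint nut between -0.1 and 0.1 rad/s and contact force between the fingers and nut above 3 N and height (world z) of crank_grip below 0.03 m and angle between crank's own z axis and vertical below 0.3 rad and linear speed of crank below 0.03 m/s and horizontal distance between crank_grip and nut_grip above 0.1 m and contact force between each of the arm, the fingers and crank below 0.1 N and contact force between crank and mill below 0.1 N); the arm keeps its last pose, push and grip.
It fails at once if the crank is dropped or falls (faster than 0.6 m/s with no finger on it) (linear speed of crank above 0.6 m/s and contact force between the fingers and crank below 0.05 N).
It fails at once if canister, mug or bowl is moved by more than 30 mm (distance of any of canister, mug, bowl from where it was at the start of the episode above 0.03 m).
It also fails if it takes over 64 s, if anything falls off the work surface, if the arm or the gripper's body presses on something with over 40 N, if the wrist force passes 120 N, or if a joint passes its speed limit or range.

## Robot

A 6-joint arm with a two-finger parallel gripper is mounted at the origin on a cart in front of the work surface, level with it; the furniture and walls round the work are solid. World frame = base frame: x ahead of the robot, y to its left, z up, the work surface at z = 0. Lengths are in m, angles in rad, forces in N, time in s.
With the tool pointing down it reaches from about 0.3 to 0.775 m from the base axis. Payload 14.6 kg.
Tool frame: the origin (TCP) lies midway between the tips of the shut fingers; the grasp point (between the pads) lies 19 mm behind it; z points along the fingers, y is the line along which they close (so a half turn about z gives the same grasp; the last joint's range is limited). The gripper opens to 94 mm and grips with 3 to 60 N. Pads are 16 mm wide; open, the fingers measure 119 mm over their backs; the gripper's body (75 mm by 177 mm) begins 78 mm behind the grasp point.
Start: joints at [1.273, 0.3, 1.521, -0, 1.321, -0.067], TCP at [0.126, 0.535, 0.205] pointing down, gripper open.
Joint ranges: [-3.03, 3.03], [-0.79, 2.21], [0.23, 2.52], [-1.04, 4.18], [0, 3.07], [-2.55, 2.55]. Speed limits (rad/s): [2.22, 2.22, 2.57, 3.14, 3.14, 3.14].

## Interface

Orientations are given as [roll, pitch, yaw] about the fixed x, y, z axes, in that order (R = Rz(yaw) Ry(pitch) Rx(roll)).
In Python, from station import telemetry, optics, ctrl gives the robot as it stands.
- The arm moves only by the tool carry_out, never from a script. Its argument "plan" is a list that holds one entry, the list of rows, each a list of 7 numbers: the shift along the tool's x, y, z in mm, then the turn, a rotation vector about the tool's x, y, z in rad, then the finger opening in mm, from 0 to 94. A call has 1 to 20 rows; each row shifts and turns the commanded pose from where the row before left it, along the tool's axes as they then stand; what a row does not reach is not made up. A row lasts 1/12 s, in which the tool goes at most 41.7 mm and 7.16 degrees, less where a joint would pass 70% of its speed; a pose out of reach is approached as far as the arm can. A call with a gripper value outside its range is refused whole. The fingers move at their own pace and stop on an object; "squeeze" is the grip in N (left out, the last holds). Time passes only in rows, so rows that do not move let the fingers close. It gives the time, the measured TCP pose, the force, the opening and the grip force at its end, in the units of the state.
- telemetry.get_obs(): the state, without advancing time (a new reading comes with each control period).
- optics.camera(name): name is "scene" or "top"; returns a dict with "pixels" (420x560x3 uint8, red, green, blue), "intrinsics" (3x3 intrinsics, pixels), "origin" and "rotation" of the camera in the world. Camera axes: x right, y down, z forward; pixel columns grow to the right and rows downward; lengths in m; the calibration is good to about 2 mm. A picture is of the moment at which its call begins. There is no depth.
- ctrl.hand_in(): hands the job in; it is judged then, once.
The state is a dict: "time_s": time; "qpos": joint angles; "joint_vel": joint speeds; "tau": joint torques, N m; "ee_pos": TCP position; "eef_rot": TCP orientation; "force": force on the tool from outside, world axes, zero at the start; "moment": the same for the moment, N m; "grip_width": finger opening in m; "grip_force": force on a finger pad.
Only numpy, scipy, OpenCV 4.12 (cv2) and the standard library are available. Lean on these libraries where they do the work, as an engineer would, in place of code of your own. Each camera call takes 0.05 s, during which the arm holds its last target. There are 200 camera calls.

## Working session

There is one attempt and no reset: what is moved stays moved. The work goes in short steps, Python scripts to look and compute and a tool call to move; the robot and the scene stay as the last step left them, time stands still between calls to the robot, and variables do not carry over. Pictures are saved under pics/ and viewed, at most 10 in all, crops included, and the job is handed in when it is done.

Besides the shell and the picture viewer there is one more tool, called after "Call:" as name([rows], argument=value, ...), one row to a line, values as JSON. carry_out: Moves the arm, as the interface text tells. Its arguments: {"type":"object","properties":{"plan":{"type":"array","items":{"type":"array","items":{"type":"array","items":{"type":"number"}}}},"squeeze":{"type":"number"}},"required":["plan"]}

```bash
mkdir -p pics; cat > h.py <<'E'
import numpy as np, cv2
from station import telemetry, optics, ctrl
def cam(n,save=None):
    c=optics.camera(n); c={k:np.array(v) for k,v in c.items()}
    if save: cv2.imwrite('pics/'+save,c['pixels'][:,:,::-1])
    return c
def ray(c,u,v):
    d=c['rotation']@np.linalg.inv(c['intrinsics'])@np.array([u,v,1.]); return c['origin'],d/np.linalg.norm(d)
def plane(c,u,v,z):
    o,d=ray(c,u,v); return o+d*(z-o[2])/d[2]
def proj(c,p):
    q=c['intrinsics']@(c['rotation'].T@(np.array(p)-c['origin'])); return q[:2]/q[2]
E
python3 - <<'E'
from h import *
a=cam('scene');b=cam('top')
for n,c in(('s',a),('t',b)):
    print(n,c['origin'],c['rotation'].round(3).tolist(),c['intrinsics'].tolist())
    np.savez('pics/%s0.npz'%n,**c)
cv2.imwrite('pics/s0.png',a['pixels'][:,:,::-1]);cv2.imwrite('pics/t0.png',b['pixels'][:,:,::-1])
print(telemetry.get_obs())
E
```

```text
s [-0.03086665 -0.4302385   0.56122559] [-2.085, -0.002, -0.974] [[423.47690940735527, 0.0, 281.04211113535604], [0.0, 423.47690940735527, 209.4566223373998], [0.0, 0.0, 1.0]]
t [0.44311799 0.00265405 1.12992502] [-3.021, 0.018, -1.574] [[444.4720839892993, 0.0, 273.9428027173083], [0.0, 444.4720839892993, 216.16587164686914], [0.0, 0.0, 1.0]]
{'time_s': 0.1, 'qpos': array([ 1.27337184e+00,  3.00381394e-01,  1.52151207e+00,  1.19665810e-05,
        1.32067581e+00, -6.66039474e-02]), 'joint_vel': array([ 2.02425384e-05, -5.35303966e-04, -1.69622419e-03, -3.19331934e-05,
       -1.01433175e-03, -8.72601586e-04]), 'tau': array([ 6.91903733e-04, -5.32641470e+01, -3.53287375e+01,  7.09071779e-02,
        2.34822911e-02, -6.38648635e-05]), 'ee_pos': array([0.12576255, 0.53519649, 0.20496472]), 'eef_rot': array([-3.14061897e+00, -7.65644663e-05,  2.91076911e+00]), 'force': array([-0.28290884, -0.15785401, -0.53506122]), 'moment': array([ 0.01739082, -0.06875705, -0.00158619]), 'grip_force': 0.0, 'grip_width': 0.09418858682587637}
```

View pics/s0.png

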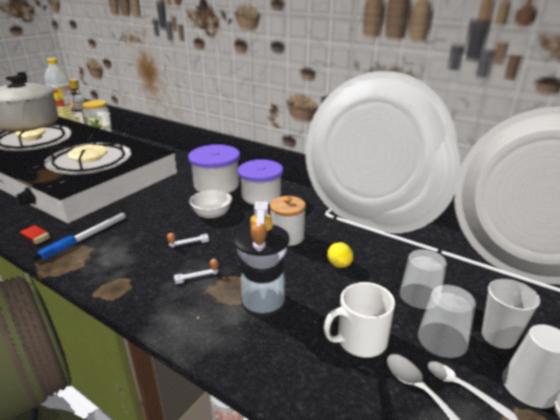

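View pics/t0.png

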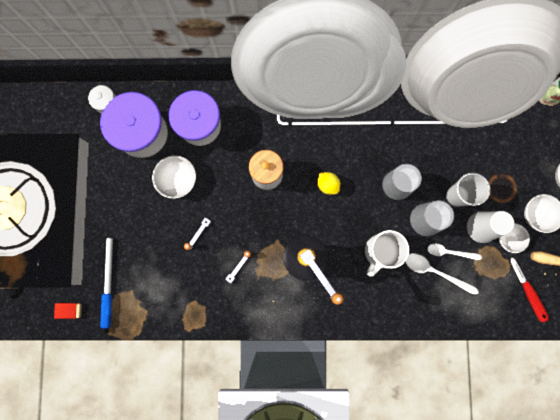

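The pictures show:
- The mill in scene at (263,270), with its crank pointing at the camera: knob (259,233), eye (262,210).
- In top, the mill crank has its eye at (307,257) and its knob at (337,299).
- Crank candidates in top: A, on the mill (307,257)-(337,299); B, lying at (238,267); C, lying at (198,235).

A fits, since it is the largest and sits on the spindle above the brass nut. I'll confirm that in a crop.

```bash
cat >> h.py <<'E'
from scipy.spatial.transform import Rotation as Rn
_cam=cam
def fix(c):
    c=dict(c)
    if c['rotation'].shape==(3,): c['rotation']=Rn.from_euler('xyz',c['rotation']).as_matrix()
    return c
def cam(n,save=None): return fix(_cam(n,save))
def tri(c1,p1,c2,p2):
    o1,d1=ray(c1,*p1);o2,d2=ray(c2,*p2)
    t=np.linalg.lstsq(np.c_[d1,-d2],o2-o1,rcond=None)[0]
    a,b=o1+d1*t[0],o2+d2*t[1]; return (a+b)/2,np.linalg.norm(a-b)
E
python3 - <<'E'
from h import *
s=fix(np.load('pics/s0.npz'));t=fix(np.load('pics/t0.npz'))
print(proj(t,[.126,.535,.205]),proj(s,[.126,.535,.205]))
print('eye',plane(t,307,257,.214),'knob',plane(t,337,299,.24))
print('tri eye',tri(s,(262,208),t,(307,257)),'knob',tri(s,(259,226),t,(337,299)))
for x in(.38,.54):
  for y in(.22,.36): print(x,y,proj(t,[x,y,0]))
hsv=cv2.cvtColor(t['pixels'],cv2.COLOR_RGB2HSV)
a=cv2.resize(t['pixels'][215:325,250:390],None,fx=4,fy=4,interpolation=cv2.INTER_CUBIC)
b=cv2.resize(s['pixels'][190:310,215:315],None,fx=3.66,fy=3.66,interpolation=cv2.INTER_CUBIC)[:440,:240+0]
b=cv2.resize(s['pixels'][190:300,230:290],None,fx=4,fy=4,interpolation=cv2.INTER_CUBIC)
cv2.imwrite('pics/crop1.png',np.hstack([a,b])[:,:,::-1])
E
```

```text
[ 16.47077529 430.6484351 ] [-114.99344141  197.05301293]
eye [ 0.46979995 -0.04895189  0.214     ] knob [ 0.38651803 -0.10548182  0.24      ]
tri eye (array([ 0.47051834, -0.04994882,  0.2085529 ]), np.float64(0.0017735456937689668)) knob (array([ 0.3868365 , -0.10684837,  0.23511566]), np.float64(0.0019905124176366447))
0.38 0.22 [195.56933552 295.70716102]
0.38 0.36 [140.19152902 295.80810886]
0.54 0.22 [196.72591681 232.26409089]
0.54 0.36 [142.28415275 232.49810918]
```

View pics/crop1.png

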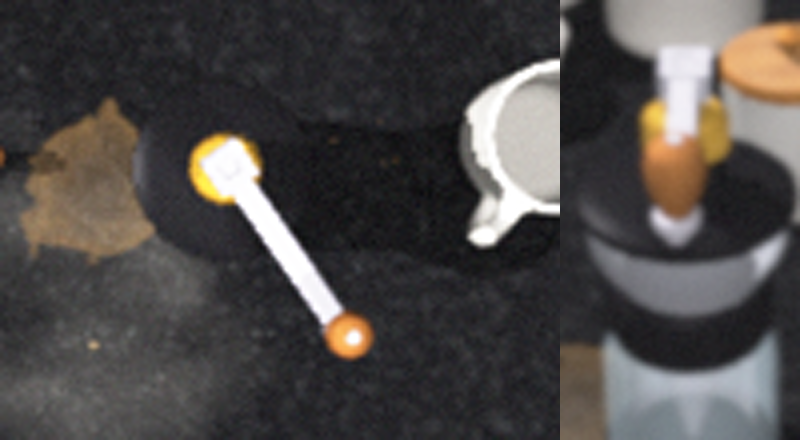

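Confirmed: A is the crank on the mill, with the brass nut under it. The eye is at about (0.470,-0.050) and the knob is 101 mm out, which matches the given 100 mm. I'll pinch at about (0.440,-0.070) with tool yaw 0.60, turning and raising the tool first.

Call:
carry_out([
  [[0,0,-3.5,0,0,0.116,60],[0,0,-3.5,0,0,0.116,60],[0,0,-3.5,0,0,0.116,60],[0,0,-3.5,0,0,0.116,60],[0,0,-3.5,0,0,0.116,60],[0,0,-3.5,0,0,0.116,60],[0,0,-3.5,0,0,0.116,60],[0,0,-3.5,0,0,0.116,60],[0,0,-3.5,0,0,0.116,60],[0,0,-3.5,0,0,0.116,60],[0,0,-3.5,0,0,0.116,60],[0,0,-3.5,0,0,0.116,60],[0,0,-3.5,0,0,0.116,60],[0,0,-3.5,0,0,0.116,60],[0,0,-3.5,0,0,0.116,60],[0,0,-3.5,0,0,0.116,60],[0,0,-3.5,0,0,0.116,60],[0,0,-3.5,0,0,0.116,60],[0,0,-3.5,0,0,0.116,60],[0,0,-3.5,0,0,0.115,60]],
])

```text
time_s: 1.77
ee_pos: [0.1258, 0.5353, 0.2753]
eef_rot: [3.141, 0.001, 0.586]
force: [0.3, 0.3, 0.4]
grip_width: 0.0601
grip_force: 0.0
```

```bash
cat >> h.py <<'E'
def go(p,yaw):
    "remaining shift (mm) and turn in tool axes to a tool-down pose"
    o=telemetry.get_obs(); R=Rn.from_euler('xyz',o['eef_rot'])
    T=Rn.from_euler('xyz',[np.pi,0,yaw])
    print('pos',o['ee_pos'].round(4),'rpy',o['eef_rot'].round(3),'q6',o['qpos'][5].round(2),'F',o['force'].round(1),'M',o['moment'].round(2),'t',round(o['time_s'],1))
    print('shift',(R.inv().apply(np.array(p)-o['ee_pos'])*1000).round(1),'turn',(R.inv()*T).as_rotvec().round(3))
E
python3 - <<'E'
from h import *
s=fix(np.load('pics/s0.npz'));t=fix(np.load('pics/t0.npz'))
e=plane(t,307.5,256.75,.214);k=plane(t,337.25,298.75,.243);d=(k-e)[:2];yaw=np.arctan2(*-d[::-1])
print(e,k,np.linalg.norm(d),yaw); g=e[:2]+.036*d/np.linalg.norm(d);print(g)
go([*g,.275],yaw)
E
```

```text
[ 0.47030728 -0.04998204  0.214     ] [ 0.38719097 -0.10561603  0.243     ] 0.10001730746077424 0.589858783704456
[ 0.44039058 -0.07000681]
pos [0.1258 0.5353 0.2753] rpy [3.141e+00 1.000e-03 5.860e-01] q6 2.26 F [0.3 0.3 0.4] M [-0.08  0.15  0.01] t 1.8
shift [-7.260e+01  6.783e+02  6.000e-01] turn [ 0.     0.001 -0.004]
```

Call:
carry_out([
  [[-3,15,0,0,0,0,50],[-3,30,0,0,0,0,50],[-4,36,0,0,0,0,50],[-4,36,0,0,0,0,50],[-4,36,0,0,0,0,50],[-4,36,0,0,0,0,50],[-4,36,0,0,0,0,50],[-4,36,0,0,0,0,50],[-4,36,0,0,0,0,50],[-4,36,0,0,0,0,50],[-4,36,0,0,0,0,50],[-4,36,0,0,0,0,50],[-4,36,0,0,0,0,50],[-4,36,0,0,0,0,50],[-4,36,0,0,0,0,50],[-4,36,0,0,0,0,50],[-4,36,0,0,0,0,50],[-4,36,0,0,0,0,50],[-4,36,0,0,0,0,50],[-3,15,0,0,0,0,50]],
])

```text
time_s: 3.43
ee_pos: [0.4377, -0.0684, 0.2748]
eef_rot: [-3.141, 0.001, 0.59]
force: [-0.1, -0.3, -1.1]
grip_width: 0.0498
grip_force: 0.0
```

```bash
python3 - <<'E'
from h import *
go([.4404,-.0700,.275],.590)
s=cam('scene'); cv2.imwrite('pics/s1.png',cv2.resize(s['pixels'][130:300,170:350],None,fx=3.3,fy=3.3)[:,:,::-1])
E
```

```text
pos [ 0.4377 -0.0684  0.2748] rpy [-3.141e+00  1.000e-03  5.900e-01] q6 0.74 F [-0.1 -0.3 -1.1] M [-0.07  0.09  0.03] t 3.4
shift [ 1.3  2.8 -0.2] turn [-0.     0.001 -0.   ]
```

View pics/s1.png

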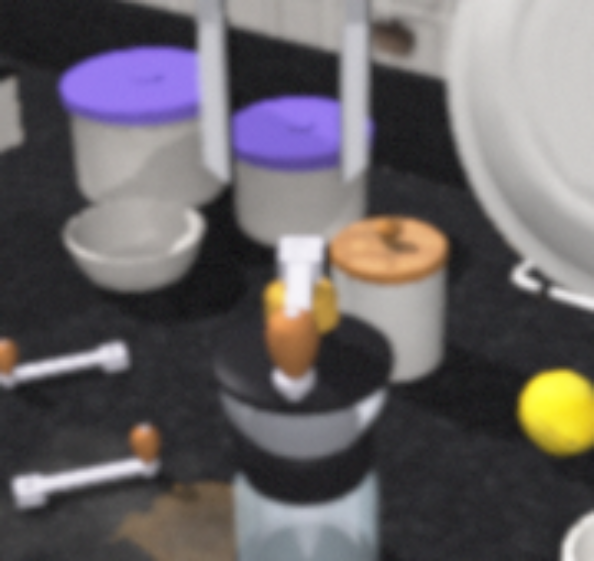

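The fingers straddle the crank's arm: tips at crop (215,175) and (352,175), arm at about x=298. I'll correct by 2.8 mm, descend and pinch gently.

Call:
carry_out([
  [[1.3,2.8,0,0,0,0,50],[0,0,8,0,0,0,50],[0,0,8,0,0,0,50],[0,0,8,0,0,0,50],[0,0,8,0,0,0,50],[0,0,8,0,0,0,50],[0,0,8,0,0,0,50],[0,0,8,0,0,0,45],[0,0,8,0,0,0,40],[0,0,5,0,0,0,35],[0,0,4,0,0,0,30],[0,0,0,0,0,0,25],[0,0,0,0,0,0,20],[0,0,0,0,0,0,17],[0,0,0,0,0,0,14],[0,0,0,0,0,0,12],[0,0,0,0,0,0,9],[0,0,0,0,0,0,6],[0,0,0,0,0,0,4],[0,0,0,0,0,0,4]],
], squeeze=12)

```text
time_s: 5.15
ee_pos: [0.4396, -0.0671, 0.2027]
eef_rot: [3.141, -0.0, 0.592]
force: [2.6, -4.9, 1.5]
grip_width: 0.0123
grip_force: 12.0
```

```bash
python3 - <<'E'
from h import *
go([.4404,-.0700,.202],.590)
E
```

```text
pos [ 0.4396 -0.0671  0.2027] rpy [ 3.141 -0.     0.592] q6 0.75 F [ 2.6 -4.9  1.5] M [-0.97 -0.3  -0.15] t 5.2
shift [-1.   2.8  0.7] turn [ 0.001 -0.     0.002]
```

Call:
carry_out([
  [[0,0.5,0,0,0,0,4],[0,0.5,0,0,0,0,4],[0,0,0,0,0,0,4],[0,0,0,0,0,0,4]],
])

```text
time_s: 5.48
ee_pos: [0.44, -0.0677, 0.2024]
eef_rot: [-3.141, 0.0, 0.592]
force: [1.1, -2.5, 1.4]
grip_width: 0.0118
grip_force: 11.9
```

Call:
carry_out([
  [[0,0.5,0,0,0,0,4],[0,0.4,0,0,0,0,4],[0,0,0,0,0,0,4],[0,0,0,0,0,0,4],[0,0,-1,0,0,0,4],[0,0,-1,0,0,0,4],[0,0,-1,0,0,0,4],[0,0,-1,0,0,0,4]],
], squeeze=25)

```text
time_s: 6.15
ee_pos: [0.4403, -0.0683, 0.2063]
eef_rot: [-3.141, 0.001, 0.592]
force: [0.3, -0.9, -1.7]
grip_width: 0.0116
grip_force: 24.8
```

Lifting with low force, so I'll continue straight up.

Call:
carry_out([
  [[0,0,-2,0,0,0,4],[0,0,-2,0,0,0,4],[0,0,-2,0,0,0,4],[0,0,-2,0,0,0,4],[0,0,-2,0,0,0,4],[0,0,-2,0,0,0,4],[0,0,-3,0,0,0,4],[0,0,-3,0,0,0,4],[0,0,-4,0,0,0,4],[0,0,-5,0,0,0,4],[0,0,-6,0,0,0,4],[0,0,-6,0,0,0,4],[0,0,-6,0,0,0,4],[0,0,-6,0,0,0,4],[0,0,0,0,0,0,4]],
])

```text
time_s: 7.4
ee_pos: [0.4409, -0.0685, 0.2588]
eef_rot: [3.14, -0.001, 0.592]
force: [-0.8, 0.7, -1.7]
grip_width: 0.0116
grip_force: 24.8
```

```bash
python3 - <<'E'
from h import *
go([.44,.30,.257],.590)
s=cam('scene'); t=cam('top'); np.savez('pics/t2.npz',**t); np.savez('pics/s2.npz',**s)
a=cv2.resize(s['pixels'][130:280,190:330],None,fx=2.8,fy=2.8);b=cv2.resize(t['pixels'][200:350,230:370],None,fx=2.8,fy=2.8)
cv2.imwrite('pics/s2.png',np.hstack([a,b])[:,:,::-1])
E
```

```text
pos [ 0.4409 -0.0685  0.2588] rpy [ 3.14e+00 -1.00e-03  5.92e-01] q6 0.74 F [-0.8  0.7 -1.7] M [ 0.01  0.12 -0.01] t 7.4
shift [ 204.8 -306.3    1.7] turn [ 0.001 -0.001  0.002]
```

View pics/s2.png

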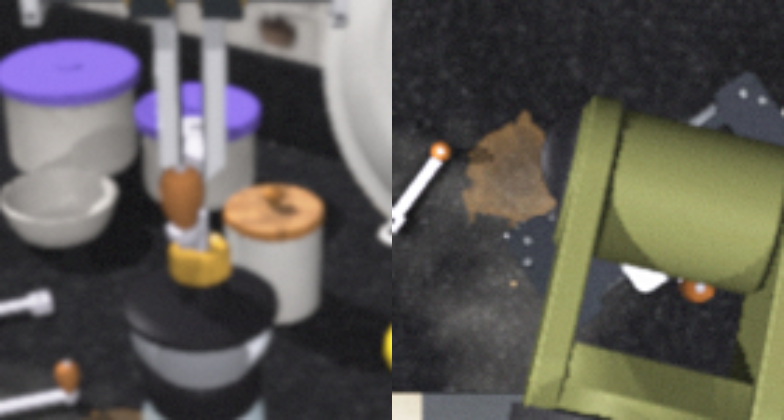

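The crank is off the spindle and held in the fingers: knob at crop (182,195), with the brass nut now bare at crop (200,262). Carrying it to (0.44,0.30).

Call:
carry_out([
  [[6,-9,0,0,0,0,4],[12,-18,0,0,0,0,4],[16,-24,0,0,0,0,4],[16,-24,0,0,0,0,4],[16,-24,0,0,0,0,4],[16,-24,0,0,0,0,4],[16,-24,0,0,0,0,4],[16,-24,0,0,0,0,4],[16,-24,0,0,0,0,4],[16,-24,0,0,0,0,4],[16,-24,0,0,0,0,4],[16,-24,0,0,0,0,4],[15,-22,0,0,0,0,4],[8,-13,0,0,0,0,4],[4,-4,0,0,0,0,4],[0,0,0,0,0,0,4],[0,0,0,0,0,0,4]],
])

```text
time_s: 8.92
ee_pos: [0.4397, 0.2996, 0.2571]
eef_rot: [3.141, 0.001, 0.592]
force: [-1.1, 0.0, 0.6]
grip_width: 0.0116
grip_force: 24.8
```

Call:
carry_out([
  [[0,0,8,0,0,0,4],[0,0,14,0,0,0,4],[0,0,16,0,0,0,4],[0,0,16,0,0,0,4],[0,0,16,0,0,0,4],[0,0,16,0,0,0,4],[0,0,16,0,0,0,4],[0,0,16,0,0,0,4],[0,0,16,0,0,0,4],[0,0,16,0,0,0,4],[0,0,16,0,0,0,4],[0,0,16,0,0,0,4],[0,0,16,0,0,0,4],[0,0,16,0,0,0,4],[0,0,12,0,0,0,4],[0,0,6,0,0,0,4],[0,0,2,0,0,0,4],[0,0,0,0,0,0,4]],
])

```text
time_s: 10.42
ee_pos: [0.44, 0.2996, 0.0234]
eef_rot: [3.142, 0.0, 0.591]
force: [0.4, 0.7, -1.5]
grip_width: 0.0119
grip_force: 24.8
```

```bash
python3 - <<'E'
from h import *
go([.44,.30,.005],.590)
s=cam('scene');cv2.imwrite('pics/s3.png',cv2.resize(s['pixels'][150:300,100:260],None,fx=4,fy=4)[:,:,::-1])
E
```

```text
pos [0.44   0.2996 0.0234] rpy [3.142 0.    0.591] q6 1.51 F [ 0.4  0.7 -1.5] M [-0.08  0.11 -0.04] t 10.4
shift [ 0.2 -0.3 18.4] turn [0.    0.    0.001]
```

View pics/s3.png

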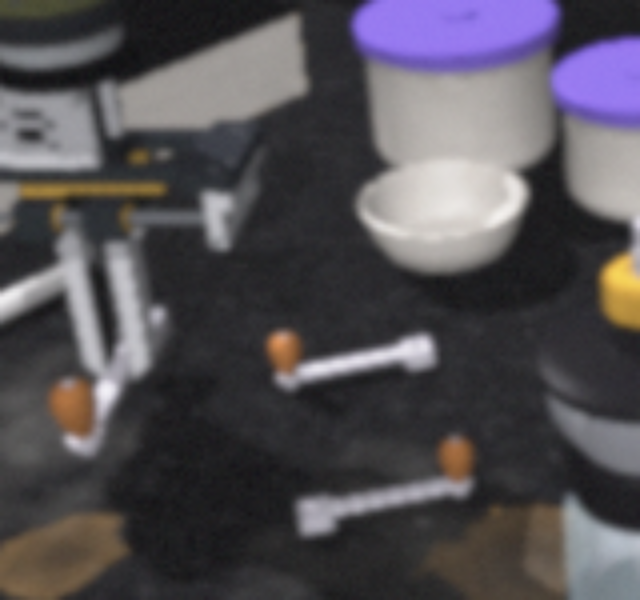

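The crank is knob up in the fingers (knob at crop (70,405)), clear of the look-alikes and the bowl. Lowering slowly while watching the force.

Call:
carry_out([
  [[0,0,3,0,0,0,4],[0,0,3,0,0,0,4],[0,0,3,0,0,0,4],[0,0,2,0,0,0,4],[0,0,1,0,0,0,4],[0,0,1,0,0,0,4],[0,0,1,0,0,0,4],[0,0,0,0,0,0,4]],
])

```text
time_s: 11.13
ee_pos: [0.4401, 0.3, 0.0095]
eef_rot: [3.142, -0.0, 0.592]
force: [0.2, 0.4, 0.8]
grip_width: 0.0113
grip_force: 24.8
```

Call:
carry_out([
  [[0,0,1,0,0,0,4],[0,0,1,0,0,0,4],[0,0,0,0,0,0,4]],
])

```text
time_s: 11.38
ee_pos: [0.4401, 0.3001, 0.0075]
eef_rot: [-3.141, -0.001, 0.592]
force: [1.2, 1.3, 1.6]
grip_width: 0.0115
grip_force: 25.0
```

Call:
carry_out([
  [[0,0,1,0,0,0,4],[0,0,1,0,0,0,4],[0,0,0.5,0,0,0,4],[0,0,0,0,0,0,4]],
], squeeze=8)

```text
time_s: 11.72
ee_pos: [0.4401, 0.2998, 0.0054]
eef_rot: [3.141, -0.0, 0.592]
force: [-2.1, -1.3, 8.0]
grip_width: 0.0119
grip_force: 8.0
```

Contact is made, so I'll open gently and rise.

Call:
carry_out([
  [[0,0,0,0,0,0,13],[0,0,0,0,0,0,15],[0,0,0,0,0,0,20],[0,0,0,0,0,0,26],[0,0,0,0,0,0,32],[0,0,0,0,0,0,36],[0,0,-4,0,0,0,36],[0,0,-10,0,0,0,36],[0,0,-16,0,0,0,36],[0,0,-20,0,0,0,36],[0,0,-25,0,0,0,36],[0,0,-30,0,0,0,36],[0,0,-30,0,0,0,36],[0,0,-30,0,0,0,36],[0,0,-30,0,0,0,40],[0,0,-30,0,0,0,50],[0,0,-20,0,0,0,60],[0,0,-5,0,0,0,60]],
])

```text
time_s: 13.22
ee_pos: [0.4405, 0.3003, 0.2596]
eef_rot: [3.141, -0.006, 0.592]
force: [-0.0, 0.3, 0.1]
grip_width: 0.0565
grip_force: 0.0
```

```bash
python3 - <<'E'
from h import *
go([.4703,-.050,.26],2.8)
s=cam('scene'); t=cam('top');np.savez('pics/t4.npz',**t);np.savez('pics/s4.npz',**s)
hsv=cv2.cvtColor(t['pixels'],cv2.COLOR_RGB2HSV)
m=cv2.inRange(hsv,(18,120,120),(32,255,255)); m[:, :280]=0;m[:,330:]=0;m[:230]=0;m[290:]=0
v,u=np.nonzero(m);print(len(u),u.mean(),v.mean(),u.min(),u.max(),v.min(),v.max())
print(plane(t,(u.min()+u.max())/2,(v.min()+v.max())/2,.19))
a=cv2.resize(t['pixels'][232:282,282:332],None,fx=8,fy=8,interpolation=cv2.INTER_CUBIC)
b=cv2.resize(t['pixels'][200:320,100:220],(400,400))
cv2.imwrite('pics/s4.png',np.hstack([a,b])[:,:,::-1])
E
```

```text
pos [0.4405 0.3003 0.2596] rpy [ 3.141 -0.006  0.592] q6 1.51 F [-0.   0.3  0.1] M [-0.11  0.1   0.02] t 13.2
shift [-170.7  307.3   -1.4] turn [ 0.007 -0.003 -2.208]
206 305.7281553398058 257.0728155339806 297 314 248 265
[ 0.47155789 -0.04716305  0.19      ]
```

View pics/s4.png

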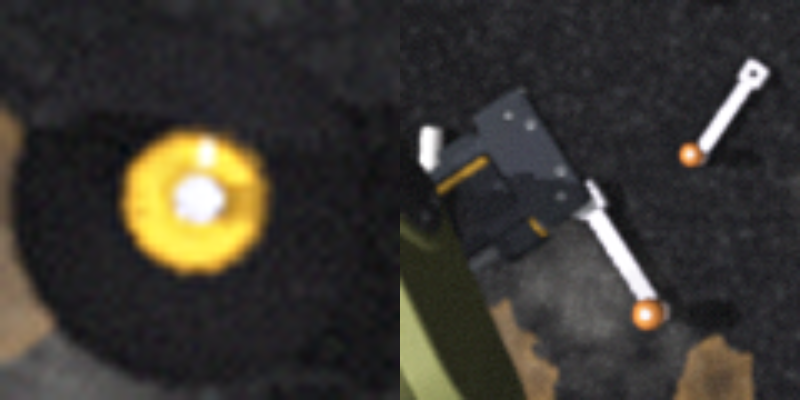

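The crank lies knob up on the worktop (right crop, knob (648,315)), with only the gripper's body above it. The nut is bare: centre at top pixel (306,257), mark at crop (206,152), axis at about (0.470,-0.0485). Moving over it and winding the wrist back to leave room for the full turn.

Call:
carry_out([
  [[-5,9,0,0,0,0,60],[-12,20,0,0,0,0,60],[-15,27,0,0,0,0,60],[-15,27,0,0,0,0,60],[-15,27,0,0,0,0,60],[-15,27,0,0,0,0,60],[-15,27,0,0,0,0,60],[-15,27,0,0,0,0,60],[-15,27,0,0,0,0,60],[-15,27,0,0,0,0,60],[-15,27,0,0,0,0,60],[-12,23,0,0,0,0,60],[-5,9,0,0,0,0,60],[-1,2,0,0,0,-0.1,60],[0,0,0,0,0,-0.12,60],[0,0,0,0,0,-0.12,60],[0,0,0,0,0,-0.12,60],[0,0,0,0,0,-0.12,60],[0,0,0,0,0,-0.12,60],[0,0,0,0,0,-0.12,60]],
])

```text
time_s: 14.98
ee_pos: [0.4689, -0.0487, 0.2537]
eef_rot: [-3.139, -0.0, 1.418]
force: [0.5, -0.1, -0.6]
grip_width: 0.0596
grip_force: 0.0
```

Call:
carry_out([
  [[0,0,0,0,0,-0.12,60],[0,0,0,0,0,-0.12,60],[0,0,0,0,0,-0.12,60],[0,0,0,0,0,-0.12,60],[0,0,0,0,0,-0.12,60],[0,0,0,0,0,-0.12,60],[0,0,0,0,0,-0.12,60],[0,0,0,0,0,-0.12,60],[0,0,0,0,0,-0.12,60],[0,0,0,0,0,-0.12,60],[0,0,0,0,0,-0.12,60],[0,0,0,0,0,-0.12,60],[0,0,0,0,0,-0.12,60],[0,0,0,0,0,-0.12,60],[0,0,0,0,0,-0.12,60],[0,0,0,0,0,-0.12,60],[0,0,0,0,0,-0.12,60],[0,0,0,0,0,-0.12,60],[0,0,0,0,0,-0.12,60],[0,0,0,0,0,-0.12,60]],
])

```text
time_s: 16.65
ee_pos: [0.4689, -0.0487, 0.2537]
eef_rot: [3.14, -0.001, -2.465]
force: [0.0, 0.6, -0.2]
grip_width: 0.0602
grip_force: 0.0
```

```bash
python3 - <<'E'
from h import *
go([.470,-.0485,.26],3.82)
t=cam('top'); cv2.imwrite('pics/t5.png',cv2.resize(t['pixels'][200:320,100:220],(480,480))[:,:,::-1])
E
```

```text
pos [ 0.4689 -0.0487  0.2537] rpy [ 3.140e+00 -1.000e-03 -2.465e+00] q6 -2.43 F [ 0.   0.6 -0.2] M [0.07 0.01 0.05] t 16.6
shift [-1.  -0.6 -6.3] turn [ 0.002 -0.001 -0.002]
```

View pics/t5.png

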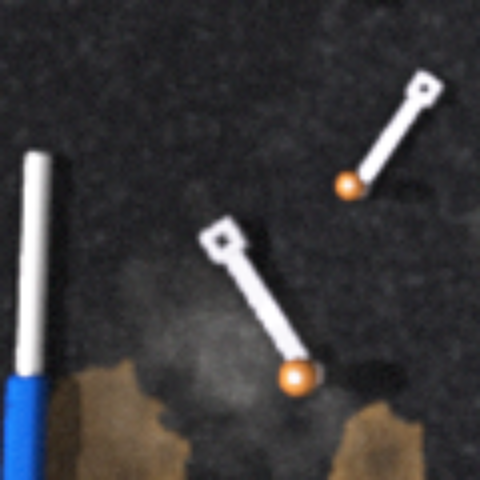

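The crank lies flat and released: eye at crop (222,240), knob at (296,378). Now descending around the nut and closing.

Call:
carry_out([
  [[-1,-0.6,6,0,0,0,60],[0,0,10,0,0,0,60],[0,0,10,0,0,0,60],[0,0,10,0,0,0,60],[0,0,10,0,0,0,60],[0,0,10,0,0,0,60],[0,0,10,0,0,0,60],[0,0,8,0,0,0,60],[0,0,6,0,0,0,56],[0,0,4,0,0,0,52],[0,0,2,0,0,0,48],[0,0,0,0,0,0,44],[0,0,0,0,0,0,41],[0,0,0,0,0,0,39],[0,0,0,0,0,0,37],[0,0,0,0,0,0,35],[0,0,0,0,0,0,33],[0,0,0,0,0,0,30],[0,0,0,0,0,0,30]],
], squeeze=8)

```text
time_s: 18.28
ee_pos: [0.4709, -0.0489, 0.1692]
eef_rot: [-3.141, 0.0, -2.471]
force: [1.0, -1.0, 2.2]
grip_width: 0.0358
grip_force: 8.0
```

```bash
python3 - <<'E'
from h import *
go([.470,-.0485,.168],3.82)
o=telemetry.get_obs();print(Rn.from_euler('xyz',o['eef_rot']).inv().apply(o['force']).round(1))
E
```

```text
pos [ 0.4709 -0.0489  0.1692] rpy [-3.141  0.    -2.471] q6 -2.42 F [ 1.  -1.   2.2] M [-0.14 -0.12 -0.05] t 18.3
shift [0.5 0.8 1.2] turn [-0.001  0.    -0.008]
[-0.1 -1.4 -2.2]
```

Call:
carry_out([
  [[0,-0.5,0,0,0,0,30],[0,0,0,0,0,0.05,30],[0,0,0,0,0,0.1,30],[0,0,0,0,0,0.1,30],[0,0,0,0,0,0.1,30],[0,0,0,0,0,0.1,30],[0,0,0.1,0,0,0.1,30],[0,0,0.1,0,0,0.1,30],[0,0,0,0,0,0.1,30],[0,0,0.1,0,0,0.1,30],[0,0,0,0,0,0.1,30],[0,0,0,0,0,0.05,30]],
], squeeze=15)

```text
time_s: 19.28
ee_pos: [0.471, -0.0492, 0.1688]
eef_rot: [-3.142, -0.0, 2.806]
force: [-0.9, -0.3, 3.0]
grip_width: 0.0354
grip_force: 15.0
```

```bash
cat >> h.py <<'E'
def st():
    o=telemetry.get_obs();R=Rn.from_euler('xyz',o['eef_rot']).inv()
    print('Ft',R.apply(o['force']).round(1),'Mt',R.apply(o['moment']).round(3),'yaw',o['eef_rot'][2].round(3),'q',o['qpos'].round(3),'tau6',o['tau'][5].round(3),'t',round(o['time_s'],2))
E
python3 -c "from h import *;st()"
```

```text
Ft [ 0.7 -0.5 -3. ] Mt [ 0.156  0.173 -0.048] yaw 2.806 q [-0.181  0.165  1.776 -0.     1.2   -1.417] tau6 -0.099 t 19.28
```

The nut turns with about 0.05 N m of resistance and no slip. Continuing.

Call:
carry_out([
  [[0,0,0,0,0,0.05,30],[0,0,0.1,0,0,0.1,30],[0,0,0,0,0,0.1,30],[0,0,0,0,0,0.1,30],[0,0,0.1,0,0,0.1,30],[0,0,0,0,0,0.1,30],[0,0,0.1,0,0,0.1,30],[0,0,0,0,0,0.1,30],[0,0,0.1,0,0,0.1,30],[0,0,0,0,0,0.1,30],[0,0,0,0,0,0.1,30],[0,0,0,0,0,0.05,30]],
])

```text
time_s: 20.28
ee_pos: [0.4708, -0.0494, 0.1685]
eef_rot: [-3.141, 0.0, 1.706]
force: [-3.4, -1.5, 5.8]
grip_width: 0.0354
grip_force: 15.0
```

```bash
python3 -c "from h import *;st()"
```

```text
Ft [-1.1 -3.6 -5.8] Mt [ 0.766 -0.296 -0.038] yaw 1.706 q [-1.820e-01  1.660e-01  1.777e+00 -1.000e-03  1.200e+00 -3.170e-01] tau6 -0.099 t 20.28
```

Call:
carry_out([
  [[0,0,0,0,0,0.05,30],[0,0,0.1,0,0,0.1,30],[0,0,0,0,0,0.1,30],[0,0,0,0,0,0.1,30],[0,0,0.1,0,0,0.05,30],[0,0,0,0,0,0,30]],
])

```text
time_s: 20.78
ee_pos: [0.4707, -0.0493, 0.1682]
eef_rot: [-3.141, 0.001, 1.309]
force: [-4.4, -1.5, 4.9]
grip_width: 0.0353
grip_force: 15.0
```

```bash
python3 -c "from h import *;st()"
```

```text
Ft [-2.6 -3.9 -4.9] Mt [ 0.707 -0.538 -0.294] yaw 1.309 q [-1.810e-01  1.660e-01  1.777e+00 -1.000e-03  1.200e+00  8.100e-02] tau6 1.713 t 20.78
```

Call:
carry_out([
  [[0,0,0,0,0,0.05,30],[0,0,0.1,0,0,0.1,30],[0,0,0,0,0,0.1,30],[0,0,0,0,0,0.1,30],[0,0,0.1,0,0,0.05,30],[0,0,0,0,0,0,30]],
])

```text
time_s: 21.28
ee_pos: [0.4708, -0.049, 0.1678]
eef_rot: [-3.141, 0.0, 0.91]
force: [-2.4, 1.4, 3.6]
grip_width: 0.0356
grip_force: 15.0
```

```bash
python3 -c "from h import *;st()"
```

```text
Ft [-0.4 -2.7 -3.6] Mt [ 0.541 -0.347 -0.254] yaw 0.91 q [-0.181  0.166  1.777  0.     1.199  0.479] tau6 1.72 t 21.28
```

The moment jumped to about 0.29 N m and then slipped at about 0.25, which looks like the stop. I'll confirm with a firmer grip.

Call:
carry_out([
  [[0,0,0,0,0,0,30],[0,0,0,0,0,0,30],[0,0,0,0,0,0.05,30],[0,0,0,0,0,0.05,30],[0,0,0,0,0,0,30]],
], squeeze=30)

```text
time_s: 21.7
ee_pos: [0.4709, -0.049, 0.1678]
eef_rot: [-3.141, 0.0, 0.812]
force: [-3.8, 1.1, 4.0]
grip_width: 0.0352
grip_force: 30.0
```

```bash
python3 -c "from h import *;st()"
```

```text
Ft [-1.9 -3.5 -4. ] Mt [ 0.792 -0.4   -0.674] yaw 0.812 q [-0.181  0.166  1.777  0.     1.198  0.578] tau6 1.802 t 21.7
```

At 0.67 N m this is the hard stop. I'll relax the wind-up, regrip and back off 1.57 rad.

Call:
carry_out([
  [[0,0,0,0,0,0,30],[0,0,0,0,0,0,30],[0,0,0,0,0,0,30]],
], squeeze=5)

```text
time_s: 21.95
ee_pos: [0.471, -0.0489, 0.1677]
eef_rot: [-3.141, -0.0, 0.813]
force: [-1.1, 5.2, 0.6]
grip_width: 0.0354
grip_force: 5.0
```

```bash
python3 -c "from h import *;st()"
```

```text
Ft [ 3.  -4.3 -0.6] Mt [0.899 0.302 0.028] yaw 0.813 q [-1.810e-01  1.670e-01  1.777e+00  1.000e-03  1.198e+00  5.760e-01] tau6 -0.059 t 21.95
```

Call:
carry_out([
  [[0,0,0,0,0,0,30],[0,0,0,0,0,0,30],[0,0,0,0,0,-0.02,30],[0,0,0,0,0,-0.05,30],[0,0,-0.1,0,0,-0.1,30],[0,0,0,0,0,-0.1,30],[0,0,0,0,0,-0.1,30],[0,0,-0.1,0,0,-0.1,30],[0,0,0,0,0,-0.1,30],[0,0,0,0,0,-0.1,30],[0,0,-0.1,0,0,-0.1,30],[0,0,0,0,0,-0.1,30],[0,0,0,0,0,-0.1,30],[0,0,-0.1,0,0,-0.1,30],[0,0,0,0,0,-0.1,30],[0,0,0,0,0,-0.1,30],[0,0,-0.1,0,0,-0.1,30],[0,0,0,0,0,-0.1,30],[0,0,0,0,0,-0.1,30],[0,0,0,0,0,-0.02,30]],
], squeeze=20)

```text
time_s: 23.62
ee_pos: [0.4705, -0.0489, 0.1681]
eef_rot: [-3.141, -0.002, 2.409]
force: [-5.9, 5.0, 3.2]
grip_width: 0.0352
grip_force: 20.0
```

```bash
python3 -c "from h import *;st()"
```

```text
Ft [ 7.7 -0.2 -3.2] Mt [0.081 1.353 0.025] yaw 2.409 q [-0.181  0.166  1.777  0.     1.2   -1.019] tau6 -1.326 t 23.62
```

```bash
python3 - <<'E'
from h import *
s=cam('scene');t=cam('top');print(proj(s,[.4705,-.0489,.191]),proj(t,[.4705,-.0489,.191]))
u,v=proj(s,[.4705,-.0489,.191]).astype(int)
a=cv2.resize(s['pixels'][v-25:v+25,u-25:u+25],(400,400),interpolation=cv2.INTER_CUBIC)
b=cv2.resize(t['pixels'][200:300,100:200],(400,400))
cv2.imwrite('pics/s6.png',np.hstack([a,b])[:,:,::-1])
for an in(-.5,-.73,-.9,-1.13): print(an,(proj(s,[.4705+.012*np.cos(an),-.0489+.012*np.sin(an),.19])-[u-25,v-25])*8)
E
```

```text
[261.19429914 216.76812634] [306.35795735 256.98778865]
-0.5 [251.90487382 197.4140881 ]
-0.73 [256.04135743 203.44313546]
-0.9 [257.28284974 208.1690491 ]
-1.13 [256.4140591  214.66414983]
```

View pics/s6.png

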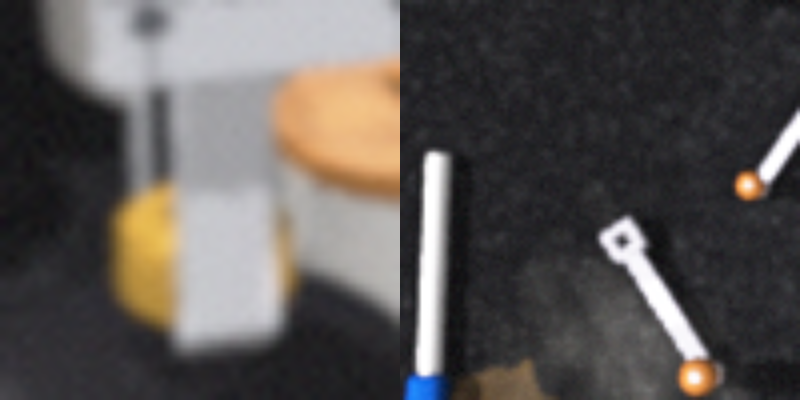

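The fingers are holding the nut, with its mark hidden behind the near finger, and the crank lies untouched. The measured back-off is 1.596 rad from the stop, within tolerance. I'll settle briefly and hand in.

Call:
carry_out([
  [[0,0,0,0,0,0,30],[0,0,0,0,0,0,30],[0,0,0,0,0,0,30]],
])

```text
time_s: 23.97
ee_pos: [0.4705, -0.0489, 0.1681]
eef_rot: [-3.141, -0.002, 2.403]
force: [-4.3, 4.4, 3.2]
grip_width: 0.035
grip_force: 20.0
```

```bash
python3 -c "from h import *;st();print(ctrl.hand_in())"
```

```text
Ft [ 6.2  0.3 -3.2] Mt [ 0.048  1.36  -0.063] yaw 2.403 q [-0.181  0.166  1.777  0.     1.2   -1.013] tau6 0.038 t 23.97
the job is handed in; nothing more can be done
None
```

Job handed in with no verdict returned: the crank lies knob up on the worktop clear of the mill, and the nut was run down to its hard stop, backed off about 1.59 rad by wrist angle (its white mark was hidden, so not checked by eye), and is still gripped at 20 N.

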